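# Show the assistant the glassblowing tools for the next piece

## Robot

A 6-joint arm with a two-finger parallel gripper is mounted at the origin on the work surface. World frame = base frame: x ahead of the robot, y to its left, z up, the work surface at z = 0. Lengths are in m, angles in rad, forces in N, time in s.
With the tool pointing down it reaches from about 0.35 to 0.775 m from the base axis. Payload 7.3 kg.
Tool frame: the origin (TCP) lies at the very end of the fingers, on their centre line; the grasp point (between the pads) lies 19 mm behind it; z points along the fingers, y is the direction in which the jaws open and shut (so a half turn about z gives the same grasp; the last joint's range is limited). The gripper opens to 92 mm and grips with 3 to 60 N. Pads are 19 mm wide; open, the fingers measure 130 mm over their backs; the gripper's body (75 mm by 190 mm) begins 47 mm behind the grasp point.
Start: joints at [-1.312, 0.342, 1.524, -0, 1.275, -0.146], TCP at [0.207, -0.483, 0.227] pointing down, gripper open.
Joint ranges: [-2.53, 2.53], [-0.77, 2.02], [0.04, 2.7], [-1, 4.14], [0.28, 2.66], [-3.11, 3.11]. Speed limits (rad/s): [2.57, 2.57, 3.14, 3.14, 3.14, 3.14].

## Interface

Orientations are given as a rotation vector (axis times angle).
In Python, from cell import robot gives the robot as it stands.
- The arm moves only by the shell command python3 -m inch 'ROWS'. ROWS is JSON, a list of rows, each a list of 3 entries, a list of its own where there are three numbers: the shift along the world's x, y, z in cm, then the turn, a rotation vector about the world's x, y, z in rad, then the closure, from -1 (fully open) to 1 (shut). In form: [[[x, y, z], [rx, ry, rz], grip], ...]. A call has 1 to 5 rows; each row shifts and turns the commanded pose from where the row before left it; what a row does not reach is not made up. A row lasts 1/8 s, in which the tool goes at most 62.5 mm and 10.7 degrees, less where a joint would pass 70% of its speed; a pose out of reach is approached as far as the arm can. A call with a gripper value outside its range is refused whole. The fingers move at their own pace and stop on an object; the grip force is fixed at half the most. Time passes only in rows, so rows that do not move let the fingers close. It gives the time, the measured TCP pose, the force and the opening at its end, in the units of the state.
- robot.get_obs(): the state, without advancing time (a new reading comes with each control period).
- robot.snapshot(name): name is "scene" or "top" or "wrist"; returns the picture (480x640x3 uint8, red, green, blue); there is no depth.
- robot.camera_info(name): a dict with "fx", "fy", "cx", "cy" (pixels), "D" ([k1, k2, p1, p2, k3] as OpenCV has them; the pictures are not rectified), "extrinsics" (4x4, takes a point from camera to world coordinates); the wrist camera has in their place "T_tool_cam" (4x4, takes a point from camera to tool coordinates, whose origin is the TCP and whose axes are the flange's). Camera axes: x right, y down, z forward; pixel columns grow to the right and rows downward; lengths in m; the calibration is good to about 2 mm. A picture is of the moment at which its call begins: read the wrist's pose just before it. camera_info takes no time and is no camera call.
- robot.hand_in(): hands the job in, once; it reports no verdict.
The state is a dict: "t": time; "q": joint angles; "qvel": joint speeds; "joint_efforts": joint torques, N m; "tool_pos": TCP position; "eef_rot": TCP orientation; "wrist_force": force on the tool from outside, world axes, zero at the start; "wrist_torque": the same for the moment, N m; "grip_width": finger opening in m.
Only numpy, scipy, OpenCV 4.12 (cv2) and the standard library are available. Lean on these libraries where they do the work, as an engineer would, in place of code of your own. Each camera call takes 0.05 s, during which the arm holds its last target. There are 200 camera calls.

## Task

Show your assistant which tools to take for the next piece, in the order they will be used: first the middle-sized of the three wooden blocks (over its cup), then the jacks, and last the diamond shears (both over the middle of the tool). Point at each from above, fingertips about 3 cm over it, and stay there a full second; finish still pointing at the diamond shears. Touch nothing, lift well clear between tools, and do not come down over any of the other blocks, shears or tweezers.

Things in the scene. Friction and masses are not known exactly. Their poses are not given: they have to be found in the camera images.
- block_medium_cup (a point): Middle-sized wooden block: a turned cherry-wood cup, 82 mm across and 50 mm high, open upwards, with one straight round handle 19 mm thick reaching 231 mm from the cup's centre and sloping down to the table. The point is the centre of the cup's mouth, at rim height (50 mm above the table); x points away from the handle, z up.
- jacks_mid (a point): Jacks: the largest steel tong, 330 mm long and 70 mm wide, a U-shaped spring bow of flat strap on edge at one end and two separate round blades side by side at the other, open between them. It lies flat and is 22 mm high. The point is the middle of its length and width, at 22 mm height, over the open gap between the arms; x points to the blade tips, z up.
- diamond_shears_mid (a point): Diamond shears: steel scissors 255 mm long with two finger loops (80 mm across both), whose two bent blades enclose a diamond-shaped opening (about 55 mm long, 50 mm wide) in front of the pivot. Lies flat, 14 mm high at the pivot bolt. The point is the top of the pivot bolt, near the middle of the tool; x points to the blade tips, which are 100 mm away, the loops are up to 153 mm the other way; z up.
- block_small_cup (a point): Smallest block, same form and wood: cup 58 mm across, 36 mm high; the point is the centre of the cup's mouth at rim height. Leave alone.
- block_large_cup (a point): Largest block, same form and wood: cup 108 mm across, 64 mm high, handle reaching 244 mm from the cup's centre; the point is the centre of the cup's mouth at rim height. Leave alone.
- tweezers_mid (a point): Tweezers: like small narrow jacks, two flat steel straps 247 mm long, 41 mm wide, 16 mm high, tips nearly meeting; the point is the middle, at 16 mm height. Leave alone.
- straight_shears_mid (a point): Straight shears: the same loops, pivot and steel as the diamond shears, but two straight blades slightly open as a narrow V, 292 mm long, 14 mm high; the point is the top of the pivot bolt. Leave alone.

How it is judged:
By the outcome, as a careful person would: the job done as asked, in the order asked, and still so for the second after the job is handed in, with the robot touching nothing.
It also fails if it takes over 56 s, if anything falls off the work surface, if the arm or the gripper's body presses on something with over 40 N, if the wrist force passes 120 N, or if a joint passes its speed limit or range.

## Working session

There is one attempt and no reset: what is moved stays moved. The work goes in short steps, Python scripts to look and compute and a shell command to move; the robot and the scene stay as the last step left them, time stands still between calls to the robot, and variables do not carry over. Pictures are saved under pics/ and viewed, about 8 in all and at most 12, crops included, and the job is handed in when it is done.

```bash
mkdir -p pics
cat > h.py <<'E'
import numpy as np, cv2
from cell import robot
def ray(name,uv,z):
    c=robot.camera_info(name); K=np.array([[c['fx'],0,c['cx']],[0,c['fy'],c['cy']],[0,0,1.]])
    n=cv2.undistortPoints(np.array([[uv]],float),K,np.array(c['D'],float))[0,0]
    T=np.array(c['extrinsics']) if 'extrinsics' in c else None
    if T is None:
        from scipy.spatial.transform import Rotation as R
        o=robot.get_obs(); W=np.eye(4); W[:3,:3]=R.from_rotvec(o['eef_rot']).as_matrix(); W[:3,3]=o['tool_pos']; T=W@np.array(c['T_tool_cam'])
    d=T[:3,:3]@[n[0],n[1],1]; o=T[:3,3]
    return o+d*(z-o[2])/d[2]
def snap(name,f):
    im=robot.snapshot(name); cv2.imwrite('pics/'+f,im[:,:,::-1]); return im
E
python3 - <<'E'
from h import *
snap('top','top1.png'); snap('scene','scene1.png')
print(robot.get_obs())
for n in('top','scene'):print(robot.camera_info(n))
E
```

```text
{'t': 0.1, 'q': array([-1.31201274e+00,  3.42607781e-01,  1.52488462e+00, -2.83741565e-06,
        1.27537521e+00, -1.45988420e-01]), 'qvel': array([-0.00058171, -0.00102368, -0.0030391 , -0.00104634, -0.00201187,
       -0.00132192]), 'joint_efforts': array([ 8.83041030e-04, -4.32005024e+01, -2.44695747e+01,  7.18687079e-02,
        5.25856472e-02, -4.22625749e-05]), 'tool_pos': array([ 0.20668748, -0.48223421,  0.22615082]), 'eef_rot': array([-3.07622495e+00, -6.31228191e-01,  1.17095543e-04]), 'wrist_force': array([-0.15762951, -0.83910169,  0.01789779]), 'wrist_torque': array([0.06403317, 0.04796236, 0.01866507]), 'grip_width': 0.0915128475942268}
{'fx': 500.46102065979574, 'fy': 500.46102065979574, 'cx': 318.1351457835317, 'cy': 238.2595544433663, 'D': array([-0.10707751,  0.        ,  0.        ,  0.        ,  0.        ]), 'extrinsics': array([[-0.01363789, -0.9955254 ,  0.09350502,  0.43990532],
       [-0.99986501,  0.01272061, -0.01039896,  0.00710085],
       [ 0.00916299, -0.09363422, -0.9955645 ,  1.12543824],
       [ 0.        ,  0.        ,  0.        ,  1.        ]])}
{'fx': 619.8807558999232, 'fy': 619.8807558999232, 'cx': 321.6231437249186, 'cy': 240.68828667050485, 'D': array([-0.07403114,  0.        ,  0.        ,  0.        ,  0.        ]), 'extrinsics': array([[-0.46671925,  0.46238811, -0.75390342,  1.50415872],
       [ 0.88417426,  0.26344128, -0.38579084,  0.49226106],
       [ 0.02022419, -0.84663801, -0.53178478,  0.78524246],
       [ 0.        ,  0.        ,  0.        ,  1.        ]])}
```

View pics/top1.png

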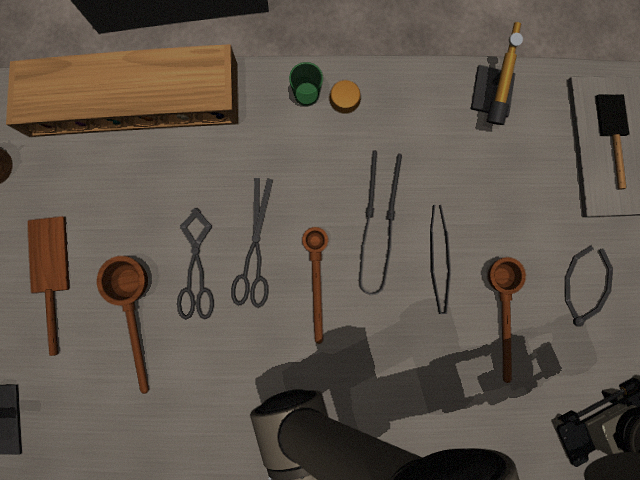

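View pics/scene1.png

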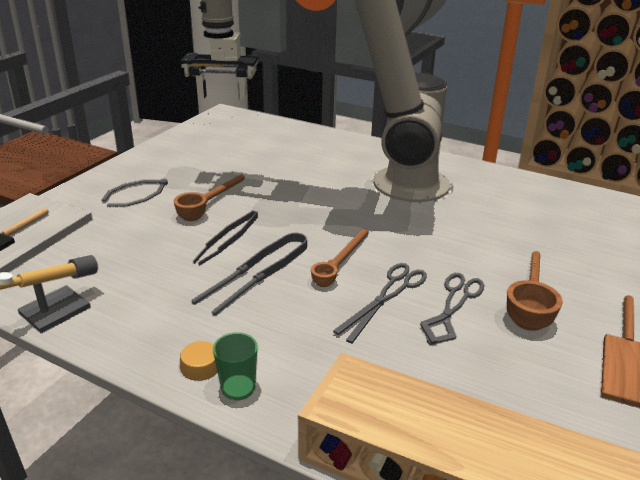

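The top view shows these pixel positions:
- Blocks: large (123,280), small (315,239) and medium (507,275).
- Jacks: from bow (372,293) to tips (375,152) and (400,155).
- Diamond shears: tip (196,209), pivot about (197,252), loops about (195,318).
- Straight shears at (257,240) and tweezers at (440,260).

The scene view agrees.

Run:
```python
from h import *
im=cv2.imread('pics/top1.png'); hsv=cv2.cvtColor(im,cv2.COLOR_BGR2HSV)
# medium cup: wood mask, rim circle
m=cv2.inRange(hsv,(0,90,40),(16,255,255)); 
r=m[250:297,480:535]; p=cv2.findNonZero(r); (c,rad)=cv2.minEnclosingCircle(p[p[:,0,1]<40]); c=np.array(c)+[480,250]
P=ray('top',c,.05); Q=ray('top',c+[rad,0],.05); print('medium',c,rad,P,'diam mm',2e3*np.linalg.norm(P-Q))
g=cv2.cvtColor(im,cv2.COLOR_BGR2GRAY)
def blob(x0,x1,y0,y1,th=75):
    mm=(g[y0:y1,x0:x1]<th).astype(np.uint8); n,l,s,_=cv2.connectedComponentsWithStats(mm); k=1+s[1:,4].argmax()
    pts=np.argwhere(l==k)[:,::-1]+[x0,y0]; return pts
for nm,b,z in(('jacks',(350,412,140,303),.011),('diamond',(172,222,200,325),.006)):
    pts=blob(*b); W=np.array([ray('top',p,z)[:2] for p in pts])
    (cc,sz,an)=cv2.minAreaRect((W*1000).astype(np.float32)); print(nm,len(pts),cc,sz,an, pts.min(0),pts.max(0))
    bx=cv2.boxPoints((cc,sz,an));print(bx.round())
for uv in((196,209),(197,250),(197,256)): print(uv,ray('top',uv,.012))
a=cv2.resize(im[200:330,165:225],None,fx=4,fy=4,interpolation=cv2.INTER_CUBIC)
b=cv2.resize(im[140:300,350:430],None,fx=3.25,fy=3.25,interpolation=cv2.INTER_CUBIC)
c=cv2.resize(im[240:330,475:540],None,fx=4,fy=4,interpolation=cv2.INTER_CUBIC)
H=520; o=np.hstack([cv2.copyMakeBorder(x,0,H-x.shape[0],0,4,cv2.BORDER_CONSTANT) for x in(a,b,c)]); print(o.shape)
cv2.imwrite('pics/crop.png',o)
```

```text
medium [507.5232563  274.70154953] 18.36395263671875 [ 0.45557474 -0.41722737  0.05      ] diam mm 83.74696376716291
jacks 1205 (580.1993408203125, -142.21701049804688) (69.07903289794922, 326.9830322265625) 82.2061996459961 [358 150] [401 294]
[[ 414. -154.]
 [ 737. -199.]
 [ 747. -130.]
 [ 423.  -86.]]
diamond 1472 (492.8343200683594, 272.8788146972656) (249.6599578857422, 81.35680389404297) 0.26340118050575256 [177 208] [213 319]
[[368. 313.]
 [368. 232.]
 [618. 233.]
 [617. 314.]]
(196, 209) [0.61434338 0.27027672 0.012     ]
(197, 250) [0.52154455 0.26706245 0.012     ]
(197, 256) [0.50808978 0.26696088 0.012     ]
(520, 772, 3)
```

View pics/crop.png

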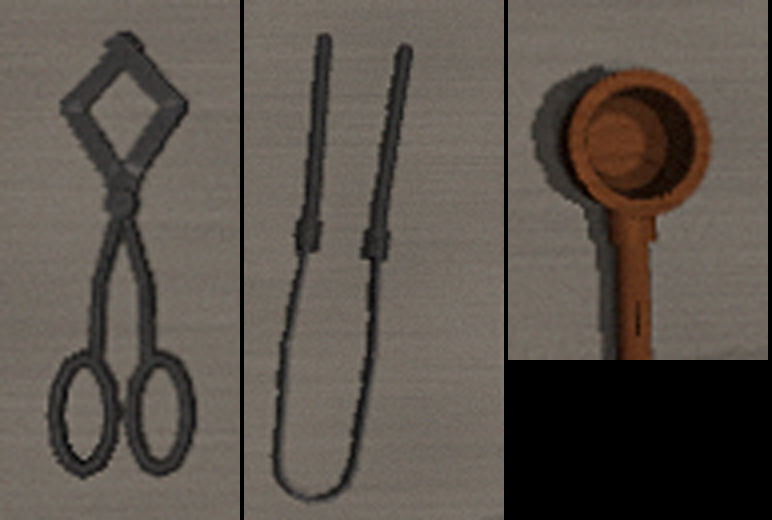

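Sizes match the list: cup 84 mm (82 given), jacks 327x69 mm (330x70), diamond shears 250x81 mm (255x80). This gives three targets:
- **Medium cup:** (0.456, -0.418), TCP z 0.080
- **Jacks:** (0.580, -0.142), z 0.052
- **Pivot:** pixel (195.3,250.8), about (0.520, 0.271), z 0.044

I'll go over the cup first with the fingers shut.

```bash
python3 -m inch '[[[4.9,1.3,0],[0,0,0],1],[[5,1.3,0],[0,0,0],1],[[5,1.3,0],[0,0,0],1],[[5,1.3,0],[0,0,0],1],[[5,1.3,0],[0,0,0],1]]'; python3 -m inch '[[[0,0,0],[0,0,0],1],[[0,0,0],[0,0,0],1],[[0,0,0],[0,0,0],1]]'
python3 - <<'E'
from h import *
print(robot.camera_info('wrist'))
im=snap('wrist','w1.png'); 
im=snap('top','t2.png')
E
```

```text
t: 0.72
tool_pos: [0.4572, -0.4168, 0.2263]
eef_rot: [-3.077, -0.631, 0.001]
wrist_force: [0.6, -0.4, -0.0]
grip_width: 0.0464
t: 1.1
tool_pos: [0.4546, -0.4181, 0.2267]
eef_rot: [-3.078, -0.629, 0.001]
wrist_force: [1.2, -0.1, -0.1]
grip_width: 0.0161
{'fx': 427.2850780820769, 'fy': 427.2850780820769, 'cx': 321.0879769774594, 'cy': 243.31604079748158, 'D': array([-0.04890907,  0.        ,  0.        ,  0.        ,  0.        ]), 'T_tool_cam': array([[-2.92469279e-04, -9.68667749e-01, -2.48360034e-01,
         6.66776642e-02],
       [ 9.99999926e-01, -2.21056489e-04, -3.15425008e-04,
         6.63052586e-04],
       [ 2.50640435e-04, -2.48360108e-01,  9.68667742e-01,
        -1.58257161e-01],
       [ 0.00000000e+00,  0.00000000e+00,  0.00000000e+00,
         1.00000000e+00]])}
```

View pics/w1.png

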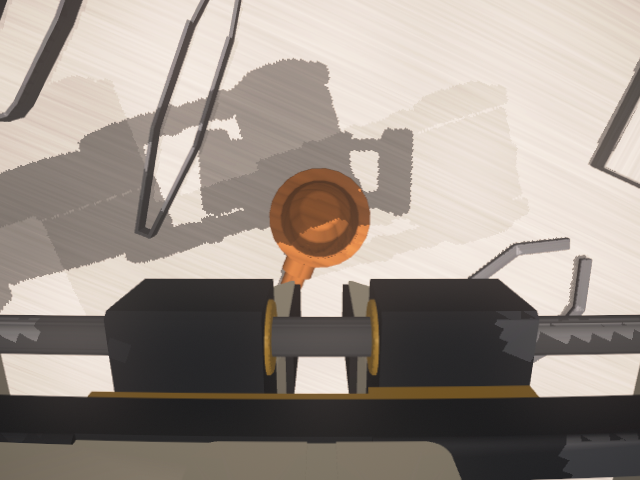

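The wrist view shows the medium cup ahead, rim circle centre (320,217), radius about 50 px. I'll cast that ray and descend.

```bash
python3 -c "
from h import *
print(ray('wrist',(320,217),.05), ray('wrist',(370,217),.05), robot.get_obs()['tool_pos'])"
```

```text
[ 0.45682381 -0.41704023  0.05      ] [ 0.47247938 -0.45374151  0.05      ] [ 0.45474667 -0.41821183  0.22698758]
```

```bash
python3 -m inch '[[[0.2,0.1,-4],[0,0,0],1],[[0,0,-4],[0,0,0],1],[[0,0,-3.7],[0,0,0],1],[[0,0,-2],[0,0,0],1],[[0,0,-1],[0,0,0],1]]';  python3 -m inch '[[[0,0,0],[0,0,0],1],[[0,0,0],[0,0,0],1],[[0,0,0],[0,0,0],1],[[0,0,0],[0,0,0],1]]'
```

```text
t: 1.82
tool_pos: [0.4569, -0.4167, 0.0787]
eef_rot: [-3.077, -0.63, 0.001]
wrist_force: [-0.3, -0.1, 0.4]
grip_width: 0.0002
t: 2.33
tool_pos: [0.458, -0.4168, 0.0804]
eef_rot: [3.076, 0.631, 0.001]
wrist_force: [-0.3, 0.4, 0.9]
grip_width: 0.0005
```

TCP is 3 cm above the rim, centred to within 2 mm. I'll hold here, lift, and cross to the jacks.

```bash
python3 -m inch '[[[0,0,0],[0,0,0],1],[[0,0,0],[0,0,0],1],[[0,0,0],[0,0,0],1],[[0,0,0],[0,0,0],1],[[0,0,0],[0,0,0],1]]'; python3 -m inch '[[[0,0,0],[0,0,0],1],[[0,0,0],[0,0,0],1],[[0,0,0],[0,0,0],1],[[0,0,0],[0,0,0],1],[[0,0,0],[0,0,0],1]]'
python3 -m inch '[[[0,0,2],[0,0,0],1],[[0,0,4],[0,0,0],1],[[0,0,4],[0,0,0],1],[[0,0,4],[0,0,0],1],[[0,0,1],[0,0,0],1]]'
python3 -m inch '[[[2,4,0],[0,0,0],1],[[2.2,5,0],[0,0,0],1],[[2.3,5,0],[0,0,0],1],[[2.3,5,0],[0,0,0],1],[[2,5,0],[0,0,0],1]]'
python3 -m inch '[[[1.5,3.5,0],[0,0,0],1],[[0,0,0],[0,0,0],1],[[0,0,0],[0,0,0],1],[[0,0,0],[0,0,0],1]]'
python3 -c "
from h import *
print(robot.get_obs()['tool_pos'])
snap('wrist','w2.png')"
```

```text
t: 2.95
tool_pos: [0.4578, -0.4166, 0.0797]
eef_rot: [3.077, 0.631, 0.0]
wrist_force: [0.3, 0.5, -0.0]
grip_width: 0.0008
t: 3.58
tool_pos: [0.4578, -0.4166, 0.0798]
eef_rot: [3.077, 0.631, 0.0]
wrist_force: [0.6, -0.1, -0.4]
grip_width: 0.0005
t: 4.2
tool_pos: [0.4586, -0.4175, 0.2328]
eef_rot: [3.073, 0.631, 0.004]
wrist_force: [0.1, -0.4, 0.2]
grip_width: 0.0008
t: 4.82
tool_pos: [0.5659, -0.1747, 0.2284]
eef_rot: [-3.076, -0.631, 0.002]
wrist_force: [0.9, -0.6, 0.3]
grip_width: 0.0005
t: 5.32
tool_pos: [0.5803, -0.1428, 0.2293]
eef_rot: [-3.078, -0.629, 0.001]
wrist_force: [0.1, 0.4, 0.4]
grip_width: 0.0006
[ 0.58027457 -0.14281478  0.22932909]
```

View pics/w2.png

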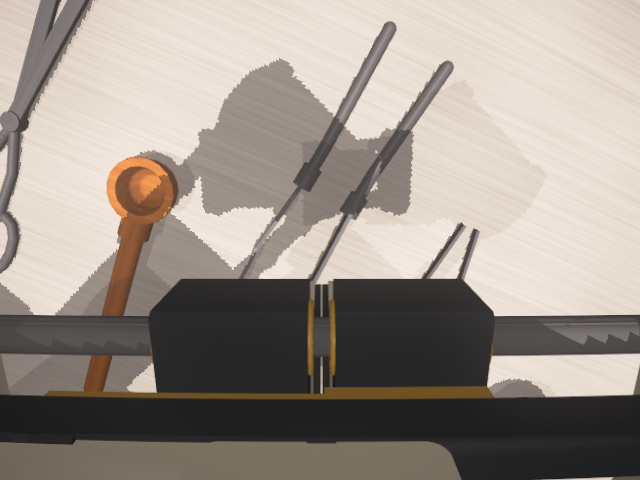

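The wrist view shows the jacks' blade tips at (391,24) and (448,65). As a check, 165 mm back along the axis from their midpoint should be the middle.

```bash
python3 -c "
from h import *
a,b=ray('wrist',(391,24),.012),ray('wrist',(448,65),.012); a2,b2=ray('wrist',(307,176),.012),ray('wrist',(353,203),.012)
d=(a+b-a2-b2)/2; d/=np.linalg.norm(d); t=np.deg2rad(-7.8); e=np.array([np.cos(t),np.sin(t),0])
print(a,b,d,(a+b)/2-.162*d,(a+b)/2-.162*e)"
```

```text
[ 0.74470253 -0.13510919  0.012     ] [ 0.734986   -0.19196397  0.012     ] [ 0.98939971 -0.14521781  0.        ] [ 0.57956152 -0.14001129  0.012     ] [ 0.57934312 -0.14155066  0.012     ]
```

That agrees to 2 mm. I'll descend 17.7 cm, hold, lift, and cross to the diamond shears (Δ -6.0, +41.3 cm).

```bash
python3 -m inch '[[[0,0.1,-4],[0,0,0],1],[[0,0,-5],[0,0,0],1],[[0,0,-5],[0,0,0],1],[[0,0,-2.7],[0,0,0],1],[[0,0,-1],[0,0,0],1]]'
python3 -m inch '[[[0,0,0],[0,0,0],1],[[0,0,0],[0,0,0],1],[[0,0,0],[0,0,0],1],[[0,0,0],[0,0,0],1],[[0,0,0],[0,0,0],1]]'
python3 -m inch '[[[0,0,0],[0,0,0],1],[[0,0,0],[0,0,0],1],[[0,0,0],[0,0,0],1],[[0,0,0],[0,0,0],1],[[0,0,0],[0,0,0],1]]'
python3 -m inch '[[[0,0,0],[0,0,0],1],[[0,0,0],[0,0,0],1],[[0,0,0],[0,0,0],1]]'
python3 -m inch '[[[0,0,3],[0,0,0],1],[[0,0,5],[0,0,0],1],[[0,0,5],[0,0,0],1],[[0,0,3.7],[0,0,0],1],[[0,0,1],[0,0,0],1]]'
```

```text
t: 6.0
tool_pos: [0.5796, -0.1412, 0.051]
eef_rot: [-3.076, -0.629, 0.004]
wrist_force: [0.0, 0.3, 0.2]
grip_width: 0.0004
t: 6.62
tool_pos: [0.5809, -0.1405, 0.0531]
eef_rot: [3.077, 0.632, 0.001]
wrist_force: [-0.0, 0.2, 0.5]
grip_width: 0.0002
t: 7.25
tool_pos: [0.5808, -0.1406, 0.0527]
eef_rot: [3.077, 0.631, -0.0]
wrist_force: [0.1, -0.0, 1.0]
grip_width: 0.0005
t: 7.62
tool_pos: [0.5808, -0.1406, 0.0527]
eef_rot: [3.077, 0.632, 0.0]
wrist_force: [0.7, -0.5, 0.6]
grip_width: 0.0003
t: 8.25
tool_pos: [0.5817, -0.1409, 0.2325]
eef_rot: [3.075, 0.631, 0.007]
wrist_force: [0.7, 0.8, -0.6]
grip_width: 0.0005
```

```bash
python3 -m inch '[[[-0.6,4,0],[0,0,0],1],[[-0.6,5,0],[0,0,0],1],[[-0.6,5,0],[0,0,0],1],[[-0.7,5,0],[0,0,0],1],[[-0.7,5,0],[0,0,0],1]]'
python3 -m inch '[[[-0.7,5,0],[0,0,0],1],[[-0.7,5,0],[0,0,0],1],[[-0.7,4.3,0],[0,0,0],1],[[-0.7,3,0],[0,0,0],1],[[0,0,0],[0,0,0],1]]'
python3 -m inch '[[[0,0,0],[0,0,0],1],[[0,0,0],[0,0,0],1]]'
python3 -c "
from h import *
snap('wrist','w3.png')"
```

```text
t: 8.88
tool_pos: [0.5478, 0.1009, 0.2282]
eef_rot: [-3.077, -0.631, 0.004]
wrist_force: [-0.0, -0.3, -0.1]
grip_width: 0.0008
t: 9.5
tool_pos: [0.5195, 0.2742, 0.228]
eef_rot: [3.076, 0.637, -0.004]
wrist_force: [0.0, -0.2, -0.7]
grip_width: 0.0006
t: 9.75
tool_pos: [0.521, 0.2713, 0.2294]
eef_rot: [3.077, 0.629, -0.001]
wrist_force: [-0.7, -0.4, 0.2]
grip_width: 0.0003
```

View pics/w3.png

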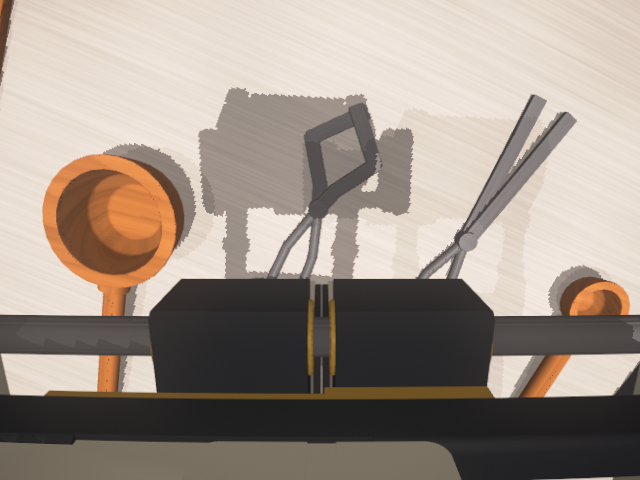

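The wrist view shows the diamond shears ahead, pivot bolt at (317,209). The large block is to the left and the straight shears are to the right.

```bash
python3 -c "
from h import *
print(ray('wrist',(317,209),.014), robot.get_obs()['tool_pos'])"
```

```text
[0.52185284 0.27492932 0.014     ] [0.52110017 0.27132932 0.22951626]
```

```bash
python3 -m inch '[[[0,0.2,-4],[0,0,0],1],[[0,0,-5],[0,0,0],1],[[0,0,-5],[0,0,0],1],[[0,0,-3.5],[0,0,0],1],[[0,0,-1],[0,0,0],1]]'
python3 -m inch '[[[0,0,0],[0,0,0],1],[[0,0,0],[0,0,0],1],[[0,0,0],[0,0,0],1],[[0,0,0],[0,0,0],1],[[0,0,0],[0,0,0],1]]'
python3 -m inch '[[[0,0,0],[0,0,0],1],[[0,0,0],[0,0,0],1],[[0,0,0],[0,0,0],1],[[0,0,0],[0,0,0],1],[[0,0,0],[0,0,0],1]]'
python3 -m inch '[[[0,0,0],[0,0,0],1],[[0,0,0],[0,0,0],1],[[0,0,0],[0,0,0],1],[[0,0,0],[0,0,0],1]]'
python3 -c "
from h import *
print(robot.get_obs()['tool_pos'])
snap('scene','s2.png')"
```

```text
t: 10.42
tool_pos: [0.5198, 0.2732, 0.0426]
eef_rot: [3.077, 0.63, -0.006]
wrist_force: [0.0, -0.2, 0.4]
grip_width: 0.0003
t: 11.05
tool_pos: [0.5209, 0.2745, 0.0451]
eef_rot: [3.077, 0.632, 0.001]
wrist_force: [-0.8, -0.1, 0.2]
grip_width: 0.0007
t: 11.68
tool_pos: [0.5208, 0.2744, 0.0447]
eef_rot: [3.077, 0.631, 0.0]
wrist_force: [0.2, 0.7, -0.7]
grip_width: 0.0003
t: 12.18
tool_pos: [0.5208, 0.2744, 0.0448]
eef_rot: [3.077, 0.631, 0.0]
wrist_force: [0.4, 0.4, -0.2]
grip_width: 0.0002
[0.52080254 0.27441948 0.04476814]
```

View pics/s2.png

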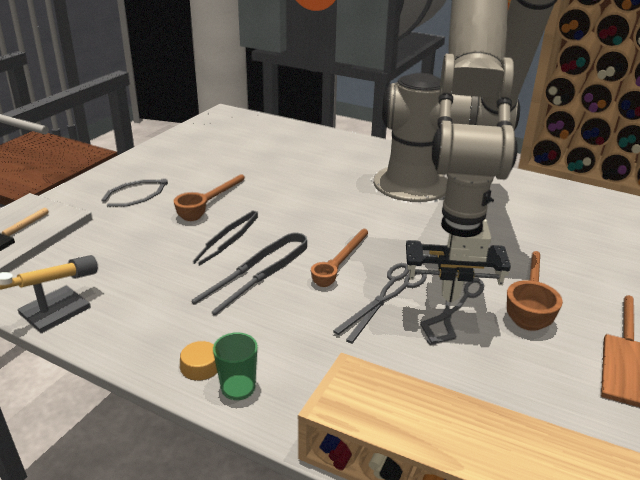

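The scene view shows the closed fingertips just above the diamond shears' pivot, near (452,305). Everything else is where it was, so I'm handing in.

```bash
python3 -c "
from cell import robot
print(robot.hand_in())"
```

```text
the job is handed in; nothing more can be done
None
```

I pointed at the medium block's cup, then the jacks, then the diamond shears, with the fingers shut. Each hold lasted over 1.5 s, and I lifted to about 23 cm between tools. The job was handed in at about 12.2 s with the arm still over the diamond shears.

**Fingertip height:** from the measured TCP, the tips were 3.0 cm above the cup rim, 3.1 cm above the jacks and 3.1 cm above the pivot bolt.

**Position checks:** before each descent I compared the top and wrist cameras. They agreed to about 1–2 mm for the cup and the jacks. For the pivot bolt they differed by about 4 mm in y (0.271 against 0.275), and the final TCP y was 0.274.

**Contact:** the wrist force readings stayed around 1 N, which is noise level. The last scene picture shows every tool where it was at the start. No check failed.

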